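# Reset the tripped thermal cutout on the lab bench

## Task

One of the two grey cutout boxes on the bench has tripped: its red lever stands about upright and the orange pin shows in its clear dome. Reset it: push its lever firmly all the way to off (towards the red mark) until the catch gives and it comes up against its stop, then throw it fully on (towards the green mark) so that it stays there; never use more than 18 N on that box or its lever. Leave the other box's lever on and the glassware where it stands.

Things in the scene. Friction and masses are not known exactly. Their poses are not given: they have to be found in the camera images.
- cutout_tripped: the tripped cutout: grey housing fixed to the bench, 96 (own x) x 64 (y) x 60 (z) mm, origin at the centre of its underside. Own +x is the on side (green mark on top), own -x the off side (red mark). A red lever stands out of a slot in its top. A second box like it stands near, the two in either order. More than 18 N between the robot and this box or its lever breaks it
- trip_dome (a point): foot centre of the clear dome (16 mm wide, 14 high) on top of the tripped box. The orange pin in it stands 11 mm high while tripped and sinks by 10 mm once the catch is pushed home. The catch stays home only if pushed the whole way: push the lever off until a clearly higher force than the catch's own is felt, 13 to 15 N; if the lever is then still blocked towards on, push off again a little harder
- tripped_lever (a joint): angle of the tripped box's lever, rad: 0 upright, positive leaning to own +x (on), negative to own -x (off). Starts at -0.05 to 0.07. While tripped it is firmly blocked at 0.15. Fully off lies at -0.2 to -0.8, differing each time. After the reset it goes over a spring hump at 0.2 to 0.35 (about 5 N) to a springy stop at about 0.47, where it stays on
- tripped_lever_top (a point): centre of the top end of the tripped box's red lever, a flat bar 10 mm thick (own x) and 20 mm wide (own y), red part 64 mm long down from this point; it turns about a level line along the box's own y, 92 mm below this point along the lever and 48 mm above the bench; upright, this top is 140 mm above the bench
- tripped_lever_pivot (a point): on the lever's turning axis, in the housing. Pushed level at 105 mm above the bench towards off, the lever goes freely (1 N) till it meets the hidden catch, somewhere at -0.1 to -0.56 rad; force then rises 1 to 2 N/mm to 8 to 11 N, there the catch gives for about 5 mm at that force, then it is at its stop and force rises 1 to 2 N/mm again
- healthy_lever (a joint): angle of the other box's lever, same meaning; it stands on, at about 0.47, and must stay on
- cutout_healthy: the other cutout box, same size and look, in order: its lever leans to its own +x (on) and its dome shows no pin; leave it alone
- jar_amber: amber glass jar with blue cap, 55 mm wide, 123 mm high, origin at the centre of its underside; bystander
- measuring_cylinder: small measuring cylinder on a blue foot, 46 mm wide, 138 mm high, origin at the centre of its underside; bystander
- vial_e: small clear vial with black cap, 23 mm wide, 48 mm high, origin at the centre of its underside; bystander

How it is judged:
By the outcome, as a careful person would: the job done as asked, in the order asked, and still so for the second after the job is handed in, with the robot touching nothing.
It also fails if it takes over 45 s, if anything falls off the work surface, if the arm or the gripper's body presses on something with over 40 N, if the wrist force passes 120 N, or if a joint passes its speed limit or range.

## Robot

A 7-joint arm with a two-finger parallel gripper is mounted at the origin on a cart in front of the work surface, level with it; the furniture and walls round the work are solid. World frame = base frame: x ahead of the robot, y to its left, z up, the work surface at z = 0. Lengths are in mm, angles in rad, forces in N, time in s.
With the tool pointing down it reaches from about 425 to 975 mm from the base axis. Payload 16.7 kg.
Tool frame: the origin (TCP) lies midway between the tips of the shut fingers; the grasp point (between the pads) lies 19 mm behind it; z points along the fingers, x is the direction in which the jaws open and shut, and the axes are right-handed (so a half turn about z gives the same grasp; the last joint's range is limited). The gripper opens to 85 mm and grips with 20 to 120 N. Pads are 22 mm wide; open, the fingers measure 114 mm over their backs; the gripper's body (76 mm by 85 mm) begins 54 mm behind the grasp point. The pads swing forward as they close: fully open they stand 13 mm farther back than shut.
Start: joints at [-0.149, 0.426, 0.074, 1.606, -0.034, 1.111, -0.067], TCP at [674.964, -0.019, 231.302] pointing down, gripper open.
Joint ranges: [-2.85, 2.85], [-0.5, 2.14], [-1.23, 1.37], [0.21, 2.46], [-1.02, 4.16], [0.16, 2.05], [-2.73, 2.73]. Speed limits (rad/s): [1.89, 1.89, 2.39, 2.39, 3.01, 3.01, 3.01].

## Interface

Orientations are given as a unit quaternion [x, y, z, w].
In Python, from station import manip gives the robot as it stands. The module is installed in compiled form; this text tells all that it offers.
- The arm moves only by the tool arm_command, never from a script. Its argument "series" is a list of rows, each an object with "xyz": the shift along the tool's x, y, z in m, a list of three; "rotation": the turn, a rotation vector about the tool's x, y, z in rad, a list of three; "jaw": the gripper's target within -1 to 1 (shut at 1, half-way at 0, fully open at -1). In form: [{"xyz": [tx, ty, tz], "rotation": [wx, wy, wz], "jaw": jaw}, ...]. A call has 1 to 12 rows; each row is the pose to reach, as a shift and turn from the pose measured when the call began, along the tool's axes at that moment; what a row does not reach only later rows make up. A row lasts 1/10 s, in which the tool goes at most 50 mm and 8.59 degrees, less where a joint would pass 70% of its speed; a pose out of reach is approached as far as the arm can. A call with a gripper value outside its range is refused whole. The fingers move at their own pace and stop on an object; the grip force is fixed at half the most. Time passes only in rows, so rows that repeat a pose let the fingers close. It gives the time, the measured TCP pose, the force and the opening at its end, in the units of the state.
- manip.state(): the state, without advancing time (a new reading comes with each control period).
- manip.capture(name): name is "scene" or "side" or "wrist"; returns a dict with "pixels" (480x640x3 uint8, red, green, blue), "depth" (480x640 float32, mm along the optical axis (not along the pixel's ray), 0 where there is no reading), "mtx" (3x3 intrinsics, pixels), "k1" (the pictures are not rectified: a ray, as slopes to the right and down, at radius r is drawn at 1 + k1 r^2 times it, then the intrinsics apply), "world_from_camera" (4x4, takes a point from camera to world coordinates); the wrist camera has in their place "tool_from_camera" (4x4, takes a point from camera to tool coordinates, whose origin is the TCP and whose axes are the tool frame's). Camera axes: x right, y up, looking along -z (the intrinsics and any distortion apply to the point x, -y, -z); pixel columns grow to the right and rows downward; lengths in mm; the calibration is good to about 2 mm. A picture is of the moment at which its call begins: read the wrist's pose just before it.
- manip.hand_in(): hands the job in, once; it reports no verdict.
The state is a dict: "t": time; "joint_positions": joint angles; "joint_vel": joint speeds; "joint_efforts": joint torques, N m; "tcp_pos": TCP position; "ee_rot": TCP orientation; "wrist_force": force on the tool from outside, world axes, zero at the start; "torque": the same for the moment, N m; "finger_gap": opening from 0.0 (shut) to 1.0 (fully open).
Only numpy, scipy, OpenCV 4.12 (cv2) and the standard library are available. Lean on these libraries where they do the work, as an engineer would, in place of code of your own. Each camera call takes 0.05 s, during which the arm holds its last target.

## Working session

There is one attempt and no reset: what is moved stays moved. The work goes in short steps, Python scripts to look and compute and a tool call to move; the robot and the scene stay as the last step left them, time stands still between calls to the robot, and variables do not carry over. Pictures are saved under pics/ and viewed, and the job is handed in when it is done.

Besides the shell and the picture viewer there is one more tool, called after ">>>" in YAML: its name, and indented under it one key for each argument. arm_command: Moves the arm, as the interface text tells. Its arguments: {"type":"object","properties":{"series":{"type":"array"}},"required":["series"]}

```bash
ls; mkdir -p pics
cat > h.py <<'E'
import numpy as np, cv2
from station import manip
from scipy.spatial.transform import Rotation as R
def snap(n,tag):
    s=manip.state(); c=manip.capture(n)
    cv2.imwrite(f'pics/{tag}.png',c['pixels'][:,:,::-1])
    if n=='wrist':
        T=np.eye(4);T[:3,:3]=R.from_quat(s['ee_rot']).as_matrix();T[:3,3]=s['tcp_pos']
        c['world_from_camera']=T@np.array(c['tool_from_camera'])
    np.savez(f'pics/{tag}.npz',**c)
    return c
def rays(c,uv):
    uv=np.asarray(uv,float).reshape(-1,2);K=np.array(c['mtx']);k1=float(c['k1'])
    d=(uv-[K[0,2],K[1,2]])/[K[0,0],K[1,1]]
    u=d.copy()
    for _ in range(20): u=d/(1+k1*(u**2).sum(1,keepdims=True))
    T=np.array(c['world_from_camera'])
    v=np.c_[u[:,0],-u[:,1],-np.ones(len(u))]
    return T[:3,3],v@T[:3,:3].T
def onz(c,uv,z):
    o,v=rays(c,uv); return o+v*((z-o[2])/v[:,2:3])
def depthpts(c):
    vv,uu=np.mgrid[0:480,0:640]
    o,v=rays(c,np.c_[uu.ravel(),vv.ravel()]); 
    return (o+v*np.asarray(c['depth']).reshape(-1,1)).reshape(480,640,3)
E
python3 - <<'E'
from h import *
print(manip.state())
for n in ('scene','side','wrist'):
    c=snap(n,n+'0'); print(n,np.array(c['world_from_camera']).round(3).tolist(),c['k1'],np.array(c['mtx']).tolist())
E
```

```text
pics
{'t': 0.0, 'joint_positions': array([-0.1494777 ,  0.42669645,  0.07385692,  1.60659881, -0.03409249,
        1.11078537, -0.06707877]), 'joint_vel': array([-6.58504840e-04, -6.36448702e-05,  5.45655665e-04, -1.25703614e-04,
        1.74816259e-03, -9.18598025e-04, -2.68241389e-04]), 'joint_efforts': array([ 7.16691302e-04, -9.49842310e+01,  3.76242042e+00, -4.63523841e+01,
        1.94300286e-02,  1.01335210e-02,  2.85131875e-06]), 'tcp_pos': array([ 6.74603805e+02, -4.91155919e-02,  2.30638105e+02]), 'ee_rot': array([ 9.99999811e-01, -1.73184770e-05, -6.12343945e-04,  4.86970431e-05]), 'wrist_force': array([ 0.16471063, -0.00798617, -0.33229042]), 'torque': array([-0.02705782, -0.02432016, -0.04392858]), 'finger_gap': 0.9966714207530198}
scene [[0.847, 0.205, -0.491, -98.097], [-0.532, 0.339, -0.776, -1359.876], [0.007, 0.918, 0.397, 649.944], [0.0, 0.0, 0.0, 1.0]] -0.1967725951908779 [[582.6062089378162, 0.0, 317.6379024486356], [0.0, 582.6062089378162, 233.62100973781804], [0.0, 0.0, 1.0]]
side [[0.999, -0.008, 0.037, 616.376], [0.037, 0.352, -0.935, -1372.376], [-0.005, 0.936, 0.352, 526.35], [0.0, 0.0, 0.0, 1.0]] -0.16541664430139405 [[583.0857318100859, 0.0, 321.8818971154274], [0.0, 583.0857318100859, 244.91548746022542], [0.0, 0.0, 1.0]]
wrist [[1.0, -0.0, 0.001, 675.082], [-0.0, 0.965, 0.261, 68.008], [-0.001, -0.261, 0.965, 373.494], [0.0, 0.0, 0.0, 1.0]] -0.041021479752055584 [[420.5585238371499, 0.0, 322.63556678496724], [0.0, 420.5585238371499, 246.63491052140697], [0.0, 0.0, 1.0]]
```

View pics/scene0.png

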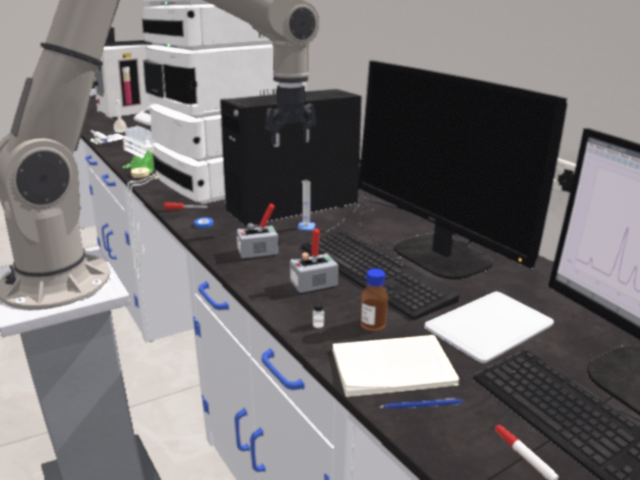

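View pics/side0.png

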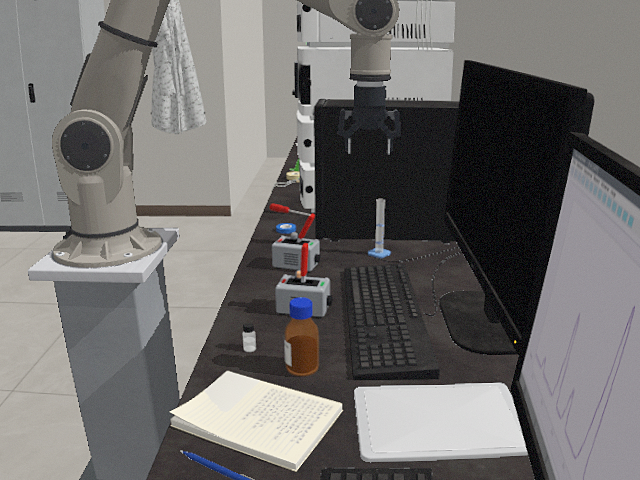

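View pics/wrist0.png

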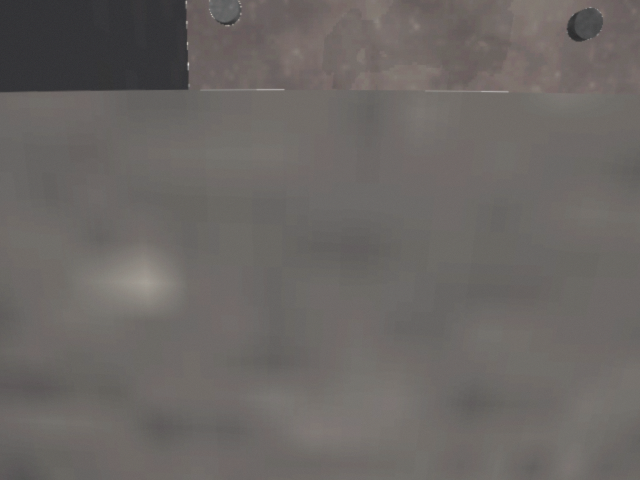

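The near box, at scene ~(314,270) and side ~(303,295), has the upright lever and is the tripped one. The far box's lever leans. The wrist view shows mostly a blur, so I'll check its depth and zoom in on the others.

Run:
```python
from h import *
s=cv2.imread('pics/scene0.png')[190:340,220:400]; cv2.imwrite('pics/sz.png',cv2.resize(s,None,fx=4,fy=4,interpolation=2))
s=cv2.imread('pics/side0.png')[200:380,230:400]; cv2.imwrite('pics/dz.png',cv2.resize(s,None,fx=3.3,fy=3.3,interpolation=2))
for n in ('scene0','side0','wrist0'):
    c=np.load(f'pics/{n}.npz'); d=c['depth']; print(n,d.shape,(d>0).mean(),np.percentile(d[d>0],[1,25,50,75,99]) if (d>0).any() else 0)
    P=depthpts(c); im=c['pixels']; hsv=cv2.cvtColor(im,cv2.COLOR_RGB2HSV)
    if n!='wrist0':
        red=((hsv[...,0]<6)|(hsv[...,0]>174))&(hsv[...,1]>150)&(hsv[...,2]>80)
        k,l,st,ce=cv2.connectedComponentsWithStats(red.astype(np.uint8))
        for i in range(1,k):
            if st[i,4]>30:
                p=P[l==i]; ok=d[l==i]>0; print(st[i],ce[i].round(1),ok.sum(), np.median(p[ok],0).round(1) if ok.any() else '')
```

```text
scene0 (480, 640) 0.9766276041666667 [ 818.62967224 1166.84725952 1365.97796631 1688.77368164 3050.08243164]
[164 203  19   6 109] [173.1 205.5] 107 [419.6 299.4  17.2]
[260 203  15  24 151] [267.  213.9] 150 [ 531.3 -125.7  101.2]
[311 229   9  27 161] [314.9 242. ] 161 [ 536.5 -346.9  110.7]
[496 425  20  20 175] [505.4 434.3] 175 [ 517.4 -946.5   14.4]
side0 (480, 640) 0.9078938802083333 [ 399.76813965  830.26849365 1268.69189453 1576.43774414 3952.70397461]
[270 203  20  10 127] [278.9 207.8] 127 [422.5 301.1  15.2]
[298 213  17  26 148] [306.6 225.3] 147 [ 530.  -127.4  100.6]
[301 243   7  33 188] [304. 259.] 188 [ 542.2 -347.8  110.8]
wrist0 (480, 640) 0.18880533854166667 [139.37255859 273.48638916 337.54324341 344.2024231  350.93109131]
```

View pics/sz.png

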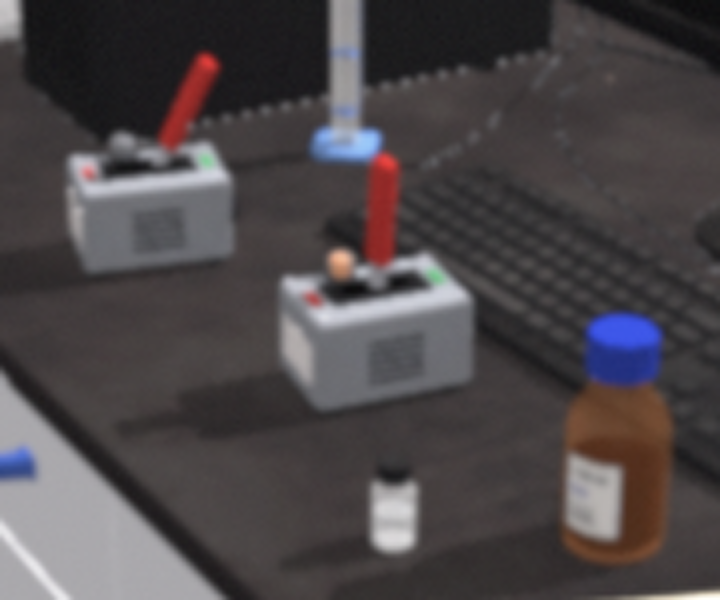

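View pics/dz.png

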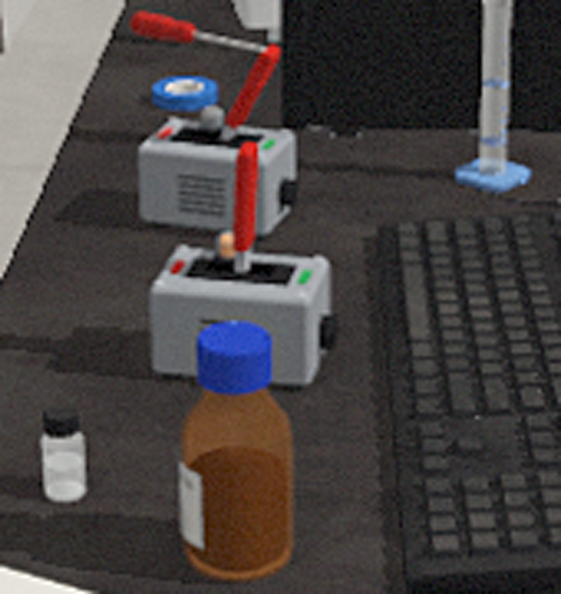

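Run:
```python
from h import *
Cs={}
for n in ('scene0','side0'):
    c=np.load(f'pics/{n}.npz'); Cs[n]=c; P=depthpts(c); d=c['depth']; hsv=cv2.cvtColor(c['pixels'],cv2.COLOR_RGB2HSV)
    m=(abs(P[...,2]-60)<6)&(np.hypot(P[...,0]-540,P[...,1]+347)<75)&(d>0)
    q=P[m]; r=cv2.minAreaRect(q[:,:2].astype(np.float32)); print(n,m.sum(),r, np.median(q[:,2]))
    def marks(lo,hi,name,smin=90):
        mm=(hsv[...,0]>=lo)&(hsv[...,0]<=hi)&(hsv[...,1]>smin)
        mm&=(np.hypot(P[...,0]-540,P[...,1]+347)<75)&(P[...,2]<85)&(P[...,2]>45)
        k,l,st,ce=cv2.connectedComponentsWithStats(mm.astype(np.uint8))
        for i in range(1,k):
            if st[i,4]>4: print(name,st[i],ce[i].round(1),onz(c,ce[i],61).round(1), np.median(P[l==i],0).round(1))
    marks(40,90,'green');marks(0,9,'redor');marks(170,180,'red'); marks(8,22,'orange')
    # bench height check
    b=P[(np.hypot(P[...,0]-470,P[...,1]+430)<30)&(d>0)]; print('bench',np.median(b,0).round(1))
    # lever: top and bottom
    red=((hsv[...,0]<6)|(hsv[...,0]>174))&(hsv[...,1]>150)&(hsv[...,2]>60)&(P[...,2]>72)&(np.hypot(P[...,0]-540,P[...,1]+347)<60)
    v,u=np.nonzero(red); print('lever rows',v.min(),v.max())
    for row in (v.min(),v.min()+1,v.min()+3,v.max()-3,v.max()): print(row,u[v==row].min(),u[v==row].max())
    z=P[red]; 
    for a in range(75,145,10):
        s=z[(z[:,2]>=a)&(z[:,2]<a+10)]; print(a,np.median(s,0).round(1),s[:,:2].min(0).round(1),s[:,:2].max(0).round(1),len(s)) if len(s) else 0
```

```text
scene0 582 ((535.1843872070312, -343.5618896484375), (66.8070068359375, 98.18772888183594), 79.91238403320312) 61.012480357333516
redor [311 251   6   5  13] [313.5 253.6] [[ 559.3 -303.7   61. ]] [ 535.6 -345.3   82.8]
red [297 264   3   2   5] [298.2 264.4] [[ 499.5 -334.3   61. ]] [ 499.2 -333.8   60.4]
orange [303 254   4   6  21] [304.4 256.4] [[ 533.2 -305.5   61. ]] [ 524.1 -320.4   69.2]
bench [ 462.9 -424.3    0.5]
lever rows 229 255
229 315 316
230 314 317
232 313 318
252 311 317
255 315 315
75 [ 535.6 -345.1   82.8] [ 531.  -348.3] [ 538.8 -330.4] 11
85 [ 534.8 -345.4   90.1] [ 529.5 -353.8] [ 539.6 -332.6] 25
95 [ 535.8 -347.6  100.3] [ 532.8 -352.7] [ 541.1 -334.8] 25
105 [ 536.5 -348.1  110.6] [ 532.7 -352.7] [ 540.9 -331.3] 24
115 [ 536.3 -348.7  120.3] [ 532.9 -353.4] [ 544.6 -336.8] 24
125 [ 537.  -348.5  130. ] [ 532.  -352.2] [ 542.9 -336.8] 24
135 [ 538.6 -346.3  138.3] [ 534.6 -352.3] [ 543.4 -335.7] 21
side0 774 ((537.3209838867188, -342.1495056152344), (67.42022705078125, 95.52872467041016), 81.24821472167969) 60.70123022005231
green [320 282   4   4  12] [321.
[... 178 characters left out ...]
3.3 280.6] [[ 500.  -334.8   61. ]] [ 500.1 -334.2   61.6]
orange [297 271   4   7  25] [298.4 274.3] [[ 527.2 -303.5   61. ]] [ 528.4 -322.4   70.3]
bench [ 4.742e+02 -4.299e+02 -2.000e-01]
lever rows 243 275
243 303 306
244 303 307
246 303 307
272 301 305
275 301 304
75 [ 540.  -348.1   82.2] [ 535.9 -353.8] [ 545.  -336.3] 17
85 [ 541.  -347.6   90.4] [ 536.  -351.8] [ 545.1 -332.4] 28
95 [ 542.  -348.4  100.7] [ 536.2 -353. ] [ 545.5 -338.2] 28
105 [ 541.4 -348.7  110.1] [ 536.5 -352.2] [ 545.8 -339.9] 24
115 [ 542.5 -347.9  120.3] [ 538.5 -354. ] [ 547.4 -330. ] 30
125 [ 543.6 -347.7  129.3] [ 538.7 -352.5] [ 547.8 -334.8] 28
135 [ 543.3 -344.7  139. ] [ 539.  -351.3] [ 547.7 -334.5] 26
```

>>> arm_command:
  series:
    - {"xyz": [-0.01, 0.03, 0], "rotation": [0, 0, 0.145], "jaw": 1}
    - {"xyz": [-0.02, 0.06, 0], "rotation": [0, 0, 0.29], "jaw": 1}
    - {"xyz": [-0.03, 0.095, 0], "rotation": [0, 0, 0.436], "jaw": 1}
    - {"xyz": [-0.04, 0.13, 0], "rotation": [0, 0, 0.58], "jaw": 1}
    - {"xyz": [-0.05, 0.165, 0], "rotation": [0, 0, 0.727], "jaw": 1}
    - {"xyz": [-0.06, 0.2, 0], "rotation": [0, 0, 0.87], "jaw": 1}
    - {"xyz": [-0.07, 0.235, 0], "rotation": [0, 0, 1.018], "jaw": 1}
    - {"xyz": [-0.075, 0.27, 0], "rotation": [0, 0, 1.16], "jaw": 1}
    - {"xyz": [-0.078, 0.3, 0], "rotation": [0, 0, 1.31], "jaw": 1}
    - {"xyz": [-0.078, 0.33, 0], "rotation": [0, 0, 1.454], "jaw": 1}
    - {"xyz": [-0.078, 0.352, 0], "rotation": [0, 0, 1.6], "jaw": 1}
    - {"xyz": [-0.078, 0.352, 0], "rotation": [0, 0, 1.745], "jaw": 1}

```text
t: 1.35
tcp_pos: [595.3, -355.7, 230.7]
ee_rot: [-0.639, 0.769, -0.0, -0.001]
wrist_force: [0.7, 1.0, -0.6]
finger_gap: -0.001
```

>>> arm_command:
  series:
    - {"xyz": [-0.003, 0, 0.03], "rotation": [0, 0, 0], "jaw": 1}
    - {"xyz": [-0.003, 0, 0.07], "rotation": [0, 0, 0], "jaw": 1}
    - {"xyz": [-0.003, 0, 0.105], "rotation": [0, 0, 0], "jaw": 1}
    - {"xyz": [-0.003, 0, 0.125], "rotation": [0, 0, 0], "jaw": 1}
    - {"xyz": [-0.003, 0, 0.125], "rotation": [0, 0, 0], "jaw": 1}
    - {"xyz": [-0.003, 0, 0.125], "rotation": [0, 0, 0], "jaw": 1}

```text
t: 1.95
tcp_pos: [595.7, -353.2, 106.1]
ee_rot: [-0.639, 0.769, -0.0, -0.001]
wrist_force: [-0.1, -0.0, 0.7]
finger_gap: 0.002
```

Run:
```python
from h import *
snap('side','side1'); snap('wrist','wrist1'); s=manip.state(); print(s['t'],s['tcp_pos'],s['wrist_force'],R.from_quat(s['ee_rot']).as_matrix().round(3))
s=cv2.imread('pics/side1.png')[150:350,200:420]; cv2.imwrite('pics/dz1.png',cv2.resize(s,None,fx=3,fy=3,interpolation=2))
```

```text
2.05 [ 596.32182648 -353.47746986  107.23736248] [0.6097815  0.61302356 0.21314262] [[-0.183 -0.983 -0.   ]
 [-0.983  0.183 -0.002]
 [ 0.002 -0.    -1.   ]]
```

View pics/dz1.png

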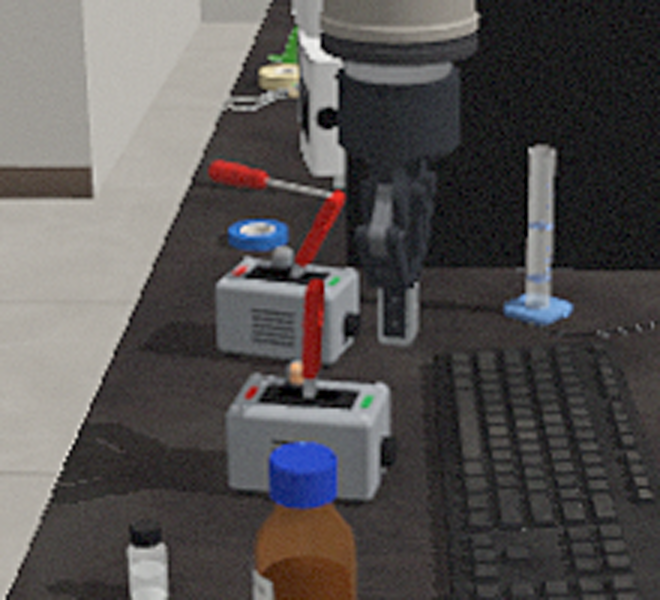

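View pics/wrist1.png

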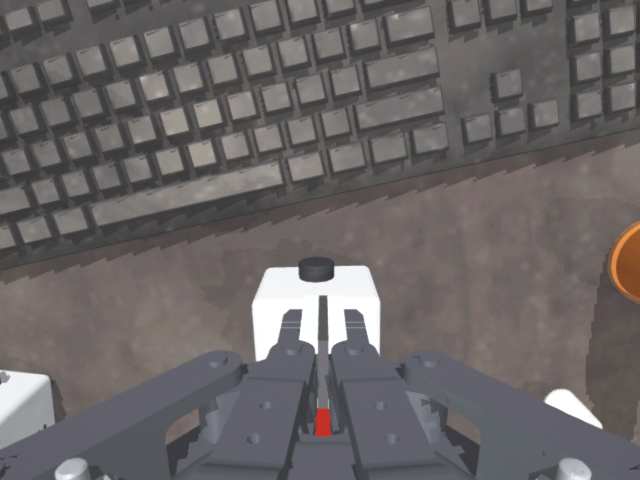

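The side view shows the finger at (395,315) in the crop, on the + side of the upright lever at (313,330). The wrist view shows the box and lever centred under the fingers, at column ~322. Next I approach towards off.

>>> arm_command:
  series:
    - {"xyz": [0, 0.015, 0.002], "rotation": [0, 0, 0], "jaw": 1}
    - {"xyz": [0, 0.028, 0.002], "rotation": [0, 0, 0], "jaw": 1}
    - {"xyz": [0, 0.035, 0.002], "rotation": [0, 0, 0], "jaw": 1}
    - {"xyz": [0, 0.035, 0.002], "rotation": [0, 0, 0], "jaw": 1}

```text
t: 2.45
tcp_pos: [561.8, -347.3, 106.5]
ee_rot: [-0.639, 0.769, -0.002, -0.0]
wrist_force: [0.1, 1.0, 0.2]
finger_gap: 0.002
```

>>> arm_command:
  series:
    - {"xyz": [0, 0.003, 0], "rotation": [0, 0, 0], "jaw": 1}
    - {"xyz": [0, 0.006, 0], "rotation": [0, 0, 0], "jaw": 1}
    - {"xyz": [0, 0.006, 0], "rotation": [0, 0, 0], "jaw": 1}

```text
t: 2.75
tcp_pos: [556.0, -346.3, 106.6]
ee_rot: [-0.639, 0.769, -0.002, -0.0]
wrist_force: [1.0, -0.2, 0.7]
finger_gap: 0.001
```

>>> arm_command:
  series:
    - {"xyz": [0, 0.002, 0], "rotation": [0, 0, 0], "jaw": 1}
    - {"xyz": [0, 0.003, 0], "rotation": [0, 0, 0], "jaw": 1}
    - {"xyz": [0, 0.003, 0], "rotation": [0, 0, 0], "jaw": 1}

```text
t: 3.05
tcp_pos: [552.9, -345.8, 106.6]
ee_rot: [-0.639, 0.769, -0.002, -0.0]
wrist_force: [0.4, 0.2, 0.7]
finger_gap: 0.002
```

>>> arm_command:
  series:
    - {"xyz": [0, 0.002, 0.001], "rotation": [0, 0, 0], "jaw": 1}
    - {"xyz": [0, 0.003, 0.001], "rotation": [0, 0, 0], "jaw": 1}
    - {"xyz": [0, 0.003, 0.001], "rotation": [0, 0, 0], "jaw": 1}

```text
t: 3.35
tcp_pos: [549.8, -345.2, 105.5]
ee_rot: [-0.639, 0.769, -0.002, -0.0]
wrist_force: [1.8, -0.5, 0.3]
finger_gap: 0.002
```

>>> arm_command:
  series:
    - {"xyz": [0, 0.002, 0], "rotation": [0, 0, 0], "jaw": 1}
    - {"xyz": [0, 0.003, 0], "rotation": [0, 0, 0], "jaw": 1}
    - {"xyz": [0, 0.003, 0], "rotation": [0, 0, 0], "jaw": 1}

```text
t: 3.65
tcp_pos: [546.6, -344.6, 105.5]
ee_rot: [-0.639, 0.769, -0.001, -0.0]
wrist_force: [0.2, -0.7, 0.1]
finger_gap: 0.005
```

>>> arm_command:
  series:
    - {"xyz": [0, 0.002, 0], "rotation": [0, 0, 0], "jaw": 1}
    - {"xyz": [0, 0.003, 0], "rotation": [0, 0, 0], "jaw": 1}
    - {"xyz": [0, 0.003, 0], "rotation": [0, 0, 0], "jaw": 1}

```text
t: 3.95
tcp_pos: [543.4, -344.0, 105.5]
ee_rot: [-0.639, 0.769, -0.001, -0.0]
wrist_force: [0.3, -0.1, 0.2]
finger_gap: 0.001
```

>>> arm_command:
  series:
    - {"xyz": [0, 0.002, 0], "rotation": [0, 0, 0], "jaw": 1}
    - {"xyz": [0, 0.003, 0], "rotation": [0, 0, 0], "jaw": 1}
    - {"xyz": [0, 0.003, 0], "rotation": [0, 0, 0], "jaw": 1}

```text
t: 4.25
tcp_pos: [540.3, -343.4, 105.5]
ee_rot: [-0.639, 0.769, -0.001, -0.0]
wrist_force: [0.2, 0.0, -0.7]
finger_gap: -0.001
```

>>> arm_command:
  series:
    - {"xyz": [0, 0.002, 0], "rotation": [0, 0, 0], "jaw": 1}
    - {"xyz": [0, 0.003, 0], "rotation": [0, 0, 0], "jaw": 1}
    - {"xyz": [0, 0.003, 0], "rotation": [0, 0, 0], "jaw": 1}

```text
t: 4.55
tcp_pos: [537.1, -342.8, 105.5]
ee_rot: [-0.639, 0.77, -0.001, -0.0]
wrist_force: [-0.2, 0.1, -0.2]
finger_gap: 0.001
```

Run:
```python
from h import *
snap('side','side2')
s=cv2.imread('pics/side2.png')[180:340,230:390]; cv2.imwrite('pics/dz2.png',cv2.resize(s,None,fx=3.7,fy=3.7,interpolation=2))
```

```text
(no output)
```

View pics/dz2.png

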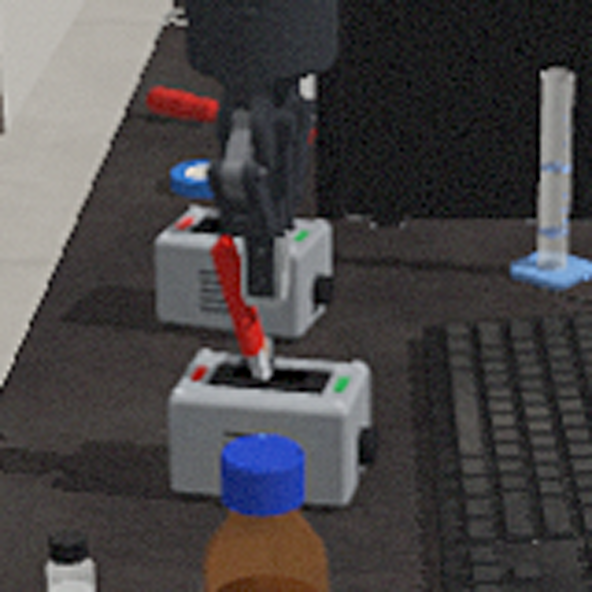

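The lever, at (232,290) in the crop, leans towards off and touches the fingertip. It still swings freely, so I continue.

>>> arm_command:
  series:
    - {"xyz": [0, 0.002, 0], "rotation": [0, 0, 0], "jaw": 1}
    - {"xyz": [0, 0.003, 0], "rotation": [0, 0, 0], "jaw": 1}
    - {"xyz": [0, 0.003, 0], "rotation": [0, 0, 0], "jaw": 1}

```text
t: 4.9
tcp_pos: [534.0, -342.3, 105.5]
ee_rot: [-0.639, 0.77, -0.001, -0.0]
wrist_force: [0.2, 0.1, -0.1]
finger_gap: 0.0
```

>>> arm_command:
  series:
    - {"xyz": [0, 0.002, 0], "rotation": [0, 0, 0], "jaw": 1}
    - {"xyz": [0, 0.003, 0], "rotation": [0, 0, 0], "jaw": 1}
    - {"xyz": [0, 0.003, 0], "rotation": [0, 0, 0], "jaw": 1}

```text
t: 5.2
tcp_pos: [530.9, -341.7, 105.5]
ee_rot: [-0.639, 0.77, -0.001, -0.0]
wrist_force: [-0.1, 0.5, -0.0]
finger_gap: 0.004
```

>>> arm_command:
  series:
    - {"xyz": [0, 0.002, 0], "rotation": [0, 0, 0], "jaw": 1}
    - {"xyz": [0, 0.003, 0], "rotation": [0, 0, 0], "jaw": 1}
    - {"xyz": [0, 0.003, 0], "rotation": [0, 0, 0], "jaw": 1}

```text
t: 5.5
tcp_pos: [528.0, -341.2, 105.6]
ee_rot: [-0.639, 0.77, -0.001, -0.0]
wrist_force: [1.0, -0.6, 0.0]
finger_gap: 0.001
```

>>> arm_command:
  series:
    - {"xyz": [0, 0.002, 0], "rotation": [0, 0, 0], "jaw": 1}
    - {"xyz": [0, 0.002, 0], "rotation": [0, 0, 0], "jaw": 1}
    - {"xyz": [0, 0.002, 0], "rotation": [0, 0, 0], "jaw": 1}

```text
t: 5.8
tcp_pos: [526.5, -340.8, 105.8]
ee_rot: [-0.639, 0.77, -0.002, -0.0]
wrist_force: [5.0, -0.1, -0.9]
finger_gap: 0.001
```

>>> arm_command:
  series:
    - {"xyz": [0, 0.001, 0], "rotation": [0, 0, 0], "jaw": 1}
    - {"xyz": [0, 0.0015, 0], "rotation": [0, 0, 0], "jaw": 1}
    - {"xyz": [0, 0.0015, 0], "rotation": [0, 0, 0], "jaw": 1}

```text
t: 6.1
tcp_pos: [525.8, -340.6, 106.1]
ee_rot: [-0.639, 0.769, -0.002, 0.0]
wrist_force: [7.5, -1.0, -1.6]
finger_gap: 0.0
```

>>> arm_command:
  series:
    - {"xyz": [0, 0.001, 0], "rotation": [0, 0, 0], "jaw": 1}
    - {"xyz": [0, 0.0015, 0], "rotation": [0, 0, 0], "jaw": 1}
    - {"xyz": [0, 0.0015, 0], "rotation": [0, 0, 0], "jaw": 1}

```text
t: 6.4
tcp_pos: [525.4, -340.5, 106.4]
ee_rot: [-0.639, 0.769, -0.003, 0.001]
wrist_force: [8.8, -1.4, -1.2]
finger_gap: 0.001
```

>>> arm_command:
  series:
    - {"xyz": [0, 0.001, 0.0005], "rotation": [0, 0, 0], "jaw": 1}
    - {"xyz": [0, 0.002, 0.001], "rotation": [0, 0, 0], "jaw": 1}
    - {"xyz": [0, 0.002, 0.001], "rotation": [0, 0, 0], "jaw": 1}

```text
t: 6.7
tcp_pos: [524.7, -340.4, 106.0]
ee_rot: [-0.639, 0.769, -0.004, 0.001]
wrist_force: [8.1, -1.3, 1.2]
finger_gap: 0.003
```

>>> arm_command:
  series:
    - {"xyz": [0, 0.001, 0.0005], "rotation": [0, 0, 0], "jaw": 1}
    - {"xyz": [0, 0.002, 0.001], "rotation": [0, 0, 0], "jaw": 1}
    - {"xyz": [0, 0.002, 0.001], "rotation": [0, 0, 0], "jaw": 1}

```text
t: 7.0
tcp_pos: [524.2, -340.3, 105.8]
ee_rot: [-0.639, 0.769, -0.006, 0.002]
wrist_force: [9.0, -1.5, 3.3]
finger_gap: 0.003
```

>>> arm_command:
  series:
    - {"xyz": [0, 0.001, 0], "rotation": [-0.004, 0, 0], "jaw": 1}
    - {"xyz": [0, 0.002, 0], "rotation": [-0.008, 0, 0], "jaw": 1}
    - {"xyz": [0, 0.002, 0], "rotation": [-0.008, 0, 0], "jaw": 1}

```text
t: 7.3
tcp_pos: [523.8, -340.2, 106.3]
ee_rot: [-0.639, 0.769, -0.004, 0.0]
wrist_force: [10.2, -1.1, -0.5]
finger_gap: -0.004
```

>>> arm_command:
  series:
    - {"xyz": [0, 0.001, 0], "rotation": [-0.004, 0, 0], "jaw": 1}
    - {"xyz": [0, 0.002, 0], "rotation": [-0.008, 0, 0], "jaw": 1}
    - {"xyz": [0, 0.002, 0], "rotation": [-0.008, 0, 0], "jaw": 1}

```text
t: 7.6
tcp_pos: [523.4, -340.0, 106.9]
ee_rot: [-0.64, 0.769, -0.002, -0.002]
wrist_force: [10.0, -1.7, -0.7]
finger_gap: 0.0
```

>>> arm_command:
  series:
    - {"xyz": [0, 0.0015, 0.0005], "rotation": [-0.003, 0, 0], "jaw": 1}
    - {"xyz": [0, 0.0025, 0.0005], "rotation": [-0.006, 0, 0], "jaw": 1}
    - {"xyz": [0, 0.0025, 0.0005], "rotation": [-0.006, 0, 0], "jaw": 1}

```text
t: 7.9
tcp_pos: [521.8, -339.7, 106.7]
ee_rot: [-0.64, 0.768, -0.0, -0.003]
wrist_force: [5.2, -0.5, -1.9]
finger_gap: -0.002
```

>>> arm_command:
  series:
    - {"xyz": [0, 0.0015, 0.0005], "rotation": [-0.003, 0, 0], "jaw": 1}
    - {"xyz": [0, 0.0025, 0.0005], "rotation": [-0.006, 0, 0], "jaw": 1}
    - {"xyz": [0, 0.0025, 0.0005], "rotation": [-0.006, 0, 0], "jaw": 1}

```text
t: 8.2
tcp_pos: [520.1, -339.4, 106.5]
ee_rot: [-0.64, 0.768, 0.001, -0.005]
wrist_force: [6.5, -0.7, -1.1]
finger_gap: -0.006
```

>>> arm_command:
  series:
    - {"xyz": [0, 0.001, 0], "rotation": [0.003, 0, 0], "jaw": 1}
    - {"xyz": [0, 0.002, 0], "rotation": [0.005, 0, 0], "jaw": 1}
    - {"xyz": [0, 0.002, 0], "rotation": [0.005, 0, 0], "jaw": 1}

```text
t: 8.5
tcp_pos: [519.1, -339.1, 106.9]
ee_rot: [-0.64, 0.768, -0.002, -0.003]
wrist_force: [7.3, -0.7, -0.8]
finger_gap: 0.003
```

>>> arm_command:
  series:
    - {"xyz": [0, 0.001, 0], "rotation": [0, 0, 0], "jaw": 1}
    - {"xyz": [0, 0.002, 0], "rotation": [0, 0, 0], "jaw": 1}
    - {"xyz": [0, 0.002, 0], "rotation": [0, 0, 0], "jaw": 1}

```text
t: 8.8
tcp_pos: [518.1, -338.9, 107.3]
ee_rot: [-0.64, 0.768, -0.003, -0.002]
wrist_force: [7.5, -1.4, -0.3]
finger_gap: -0.007
```

>>> arm_command:
  series:
    - {"xyz": [0, 0.001, 0], "rotation": [0, 0, 0], "jaw": 1}
    - {"xyz": [0, 0.002, 0], "rotation": [0, 0, 0], "jaw": 1}
    - {"xyz": [0, 0.002, 0], "rotation": [0, 0, 0], "jaw": 1}

```text
t: 9.1
tcp_pos: [517.4, -338.7, 107.8]
ee_rot: [-0.64, 0.768, -0.004, -0.002]
wrist_force: [7.7, -1.6, -0.3]
finger_gap: 0.001
```

>>> arm_command:
  series:
    - {"xyz": [0, 0.001, 0], "rotation": [0, 0, 0], "jaw": 1}
    - {"xyz": [0, 0.002, 0], "rotation": [0, 0, 0], "jaw": 1}
    - {"xyz": [0, 0.002, 0], "rotation": [0, 0, 0], "jaw": 1}

```text
t: 9.4
tcp_pos: [516.6, -338.5, 108.3]
ee_rot: [-0.641, 0.768, -0.005, -0.001]
wrist_force: [9.7, -2.0, -0.1]
finger_gap: 0.0
```

>>> arm_command:
  series:
    - {"xyz": [0, 0.001, 0.0005], "rotation": [-0.003, 0, 0], "jaw": 1}
    - {"xyz": [0, 0.0025, 0.0008], "rotation": [-0.005, 0, 0], "jaw": 1}
    - {"xyz": [0, 0.0025, 0.0008], "rotation": [-0.005, 0, 0], "jaw": 1}

```text
t: 9.7
tcp_pos: [515.8, -338.3, 108.1]
ee_rot: [-0.641, 0.768, -0.004, -0.002]
wrist_force: [10.1, -2.6, 0.3]
finger_gap: 0.001
```

>>> arm_command:
  series:
    - {"xyz": [0, 0.001, 0.0005], "rotation": [-0.003, 0, 0], "jaw": 1}
    - {"xyz": [0, 0.0025, 0.0008], "rotation": [-0.005, 0, 0], "jaw": 1}
    - {"xyz": [0, 0.0025, 0.0008], "rotation": [-0.005, 0, 0], "jaw": 1}

```text
t: 10.0
tcp_pos: [515.2, -338.2, 108.0]
ee_rot: [-0.641, 0.767, -0.004, -0.003]
wrist_force: [11.4, -1.9, 0.4]
finger_gap: 0.001
```

>>> arm_command:
  series:
    - {"xyz": [0, 0.001, 0.0005], "rotation": [-0.002, 0, 0], "jaw": 1}
    - {"xyz": [0, 0.0025, 0.0005], "rotation": [-0.003, 0, 0], "jaw": 1}
    - {"xyz": [0, 0.0025, 0.0005], "rotation": [-0.003, 0, 0], "jaw": 1}

```text
t: 10.3
tcp_pos: [514.7, -338.1, 108.3]
ee_rot: [-0.641, 0.767, -0.004, -0.003]
wrist_force: [11.5, -1.9, 0.6]
finger_gap: 0.0
```

>>> arm_command:
  series:
    - {"xyz": [0, 0.001, 0.0005], "rotation": [-0.002, 0, 0], "jaw": 1}
    - {"xyz": [0, 0.0025, 0.0005], "rotation": [-0.003, 0, 0], "jaw": 1}
    - {"xyz": [0, 0.0025, 0.0005], "rotation": [-0.003, 0, 0], "jaw": 1}

```text
t: 10.6
tcp_pos: [514.3, -338.0, 108.7]
ee_rot: [-0.642, 0.767, -0.005, -0.003]
wrist_force: [11.2, -1.7, 0.2]
finger_gap: -0.002
```

>>> arm_command:
  series:
    - {"xyz": [0, 0.002, 0.0005], "rotation": [-0.002, 0, 0], "jaw": 1}
    - {"xyz": [0, 0.003, 0.0008], "rotation": [-0.004, 0, 0], "jaw": 1}
    - {"xyz": [0, 0.003, 0.0008], "rotation": [-0.004, 0, 0], "jaw": 1}

```text
t: 10.9
tcp_pos: [513.8, -337.9, 108.8]
ee_rot: [-0.642, 0.767, -0.005, -0.003]
wrist_force: [14.3, -2.7, -0.5]
finger_gap: 0.001
```

>>> arm_command:
  series:
    - {"xyz": [0, 0.002, 0.0005], "rotation": [-0.002, 0, 0], "jaw": 1}
    - {"xyz": [0, 0.003, 0.0008], "rotation": [-0.004, 0, 0], "jaw": 1}
    - {"xyz": [0, 0.003, 0.0008], "rotation": [-0.004, 0, 0], "jaw": 1}

```text
t: 11.2
tcp_pos: [513.4, -337.8, 108.9]
ee_rot: [-0.642, 0.766, -0.006, -0.003]
wrist_force: [13.5, -2.7, -0.5]
finger_gap: 0.006
```

Force reached about 14.5 N, past the catch plateau. I'll back off and look at the dome.

>>> arm_command:
  series:
    - {"xyz": [0, -0.005, 0], "rotation": [0, 0, 0], "jaw": 1}
    - {"xyz": [0, -0.025, -0.01], "rotation": [0, 0, 0], "jaw": 1}
    - {"xyz": [0, -0.045, -0.04], "rotation": [0, 0, 0], "jaw": 1}
    - {"xyz": [0, -0.045, -0.075], "rotation": [0, 0, 0], "jaw": 1}
    - {"xyz": [0, -0.045, -0.075], "rotation": [0, 0, 0], "jaw": 1}

```text
t: 11.7
tcp_pos: [558.8, -346.0, 188.1]
ee_rot: [-0.642, 0.767, -0.008, -0.003]
wrist_force: [-0.3, 0.0, 0.6]
finger_gap: 0.004
```

Run:
```python
from h import *
snap('side','side3');snap('scene','scene3');print(manip.state()['t'],manip.state()['wrist_force'],manip.state()['tcp_pos'])
a=cv2.imread('pics/side3.png')[190:340,230:360]; b=cv2.imread('pics/scene3.png')[190:340,240:370]
cv2.imwrite('pics/z3.png',cv2.resize(np.hstack([a,b]),None,fx=3,fy=3,interpolation=2))
```

```text
11.8 [-0.10263413  0.54229056 -1.19891905] [ 557.16606959 -344.68564996  184.39774617]
```

View pics/z3.png

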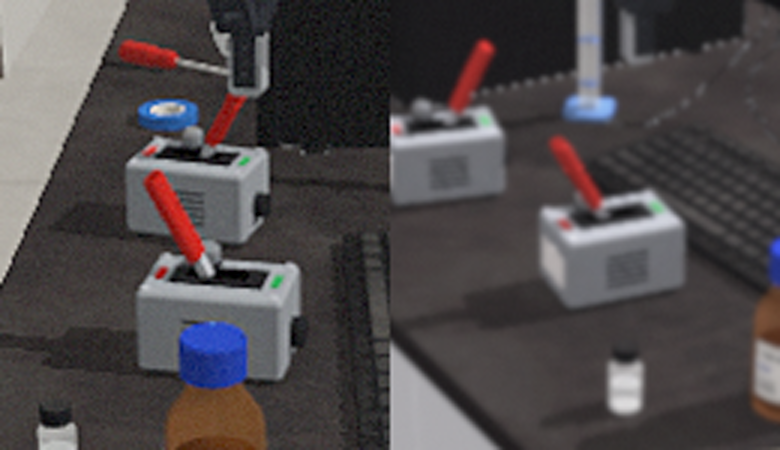

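Both views show the dome clear with no orange, at side crop (208,250) and scene crop (588,205). The lever leans off and the healthy lever is still on. Next I go over to the off side.

>>> arm_command:
  series:
    - {"xyz": [0, 0.03, 0], "rotation": [-0.008, -0.015, 0], "jaw": 1}
    - {"xyz": [0, 0.07, 0], "rotation": [-0.008, -0.015, 0], "jaw": 1}
    - {"xyz": [0, 0.105, 0], "rotation": [-0.008, -0.015, 0], "jaw": 1}
    - {"xyz": [0, 0.105, 0], "rotation": [-0.008, -0.015, 0], "jaw": 1}
    - {"xyz": [0, 0.105, 0.03], "rotation": [-0.008, -0.015, 0], "jaw": 1}
    - {"xyz": [0, 0.105, 0.06], "rotation": [-0.008, -0.015, 0], "jaw": 1}
    - {"xyz": [0, 0.105, 0.079], "rotation": [-0.008, -0.015, 0], "jaw": 1}
    - {"xyz": [0, 0.105, 0.079], "rotation": [-0.008, -0.015, 0], "jaw": 1}

```text
t: 12.6
tcp_pos: [452.1, -326.2, 101.8]
ee_rot: [-0.642, 0.767, 0.004, -0.002]
wrist_force: [0.2, -0.5, 0.0]
finger_gap: -0.0
```

Run:
```python
from h import *
snap('side','side4');s=manip.state();print(s['t'],s['wrist_force'],s['tcp_pos'],s['ee_rot'])
a=cv2.imread('pics/side4.png')[190:340,230:360]
cv2.imwrite('pics/z4.png',cv2.resize(a,None,fx=4,fy=4,interpolation=2))
```

```text
12.65 [ 0.34587488 -0.70904023 -0.40342867] [ 452.82771112 -326.91016909  103.45027644] [-0.64206341  0.76664346  0.00333289 -0.0011328 ]
```

View pics/z4.png

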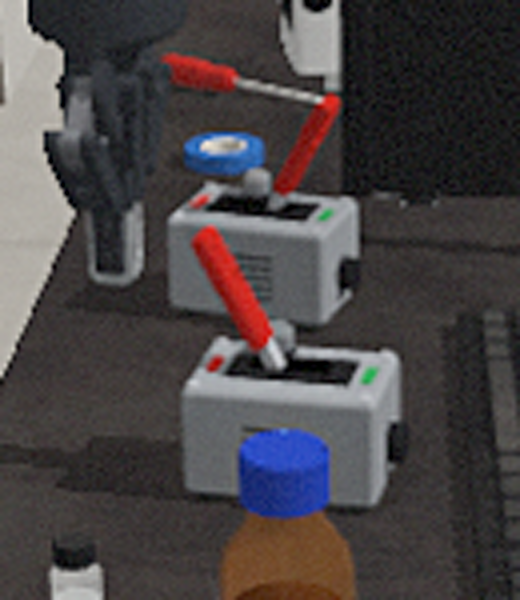

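The finger is left of the lever top, which is at (205,240) in the crop. I now push towards on.

>>> arm_command:
  series:
    - {"xyz": [0, -0.01, 0], "rotation": [0, 0, 0], "jaw": 1}
    - {"xyz": [0, -0.02, 0], "rotation": [0, 0, 0], "jaw": 1}
    - {"xyz": [0, -0.025, 0], "rotation": [0, 0, 0], "jaw": 1}
    - {"xyz": [0, -0.03, 0], "rotation": [0, 0, 0], "jaw": 1}
    - {"xyz": [0, -0.03, 0], "rotation": [0, 0, 0], "jaw": 1}

```text
t: 13.15
tcp_pos: [483.1, -332.3, 103.5]
ee_rot: [-0.642, 0.766, 0.003, -0.001]
wrist_force: [-0.2, -0.3, 0.7]
finger_gap: 0.0
```

>>> arm_command:
  series:
    - {"xyz": [0, -0.003, 0], "rotation": [0, 0, 0], "jaw": 1}
    - {"xyz": [0, -0.006, 0], "rotation": [0, 0, 0], "jaw": 1}
    - {"xyz": [0, -0.009, 0], "rotation": [0, 0, 0], "jaw": 1}
    - {"xyz": [0, -0.012, 0], "rotation": [0, 0, 0], "jaw": 1}
    - {"xyz": [0, -0.012, 0], "rotation": [0, 0, 0], "jaw": 1}

```text
t: 13.65
tcp_pos: [495.4, -334.4, 103.4]
ee_rot: [-0.642, 0.766, 0.003, -0.001]
wrist_force: [-0.9, -0.1, -0.5]
finger_gap: -0.0
```

>>> arm_command:
  series:
    - {"xyz": [0, -0.003, 0], "rotation": [0, 0, 0], "jaw": 1}
    - {"xyz": [0, -0.006, 0], "rotation": [0, 0, 0], "jaw": 1}
    - {"xyz": [0, -0.009, 0], "rotation": [0, 0, 0], "jaw": 1}
    - {"xyz": [0, -0.012, 0], "rotation": [0, 0, 0], "jaw": 1}
    - {"xyz": [0, -0.012, 0], "rotation": [0, 0, 0], "jaw": 1}

```text
t: 14.15
tcp_pos: [507.7, -336.5, 103.3]
ee_rot: [-0.642, 0.766, 0.003, -0.001]
wrist_force: [0.3, -0.5, 0.6]
finger_gap: -0.005
```

>>> arm_command:
  series:
    - {"xyz": [0, -0.003, 0], "rotation": [0, 0, 0], "jaw": 1}
    - {"xyz": [0, -0.006, 0], "rotation": [0, 0, 0], "jaw": 1}
    - {"xyz": [0, -0.009, 0], "rotation": [0, 0, 0], "jaw": 1}
    - {"xyz": [0, -0.009, 0], "rotation": [0, 0, 0], "jaw": 1}

```text
t: 14.55
tcp_pos: [517.1, -338.1, 103.2]
ee_rot: [-0.643, 0.766, 0.003, -0.001]
wrist_force: [-0.2, 0.4, -0.5]
finger_gap: -0.004
```

>>> arm_command:
  series:
    - {"xyz": [0, -0.002, 0], "rotation": [0, 0, 0], "jaw": 1}
    - {"xyz": [0, -0.004, 0], "rotation": [0, 0, 0], "jaw": 1}
    - {"xyz": [0, -0.004, 0], "rotation": [0, 0, 0], "jaw": 1}

```text
t: 14.85
tcp_pos: [521.4, -338.8, 103.2]
ee_rot: [-0.643, 0.766, 0.003, -0.001]
wrist_force: [0.1, 0.2, -0.7]
finger_gap: 0.0
```

>>> arm_command:
  series:
    - {"xyz": [0, -0.0015, 0], "rotation": [0, 0, 0], "jaw": 1}
    - {"xyz": [0, -0.003, 0], "rotation": [0, 0, 0], "jaw": 1}
    - {"xyz": [0, -0.003, 0], "rotation": [0, 0, 0], "jaw": 1}

```text
t: 15.15
tcp_pos: [524.5, -339.4, 103.2]
ee_rot: [-0.643, 0.766, 0.002, -0.001]
wrist_force: [-0.0, -0.4, 0.9]
finger_gap: -0.001
```

>>> arm_command:
  series:
    - {"xyz": [0, -0.0015, 0], "rotation": [0, 0, 0], "jaw": 1}
    - {"xyz": [0, -0.0025, 0], "rotation": [0, 0, 0], "jaw": 1}
    - {"xyz": [0, -0.0025, 0], "rotation": [0, 0, 0], "jaw": 1}

```text
t: 15.45
tcp_pos: [527.1, -339.8, 103.1]
ee_rot: [-0.643, 0.766, 0.002, -0.001]
wrist_force: [-0.6, 0.2, -0.2]
finger_gap: -0.002
```

>>> arm_command:
  series:
    - {"xyz": [0, -0.0015, 0], "rotation": [0, 0, 0], "jaw": 1}
    - {"xyz": [0, -0.0025, 0], "rotation": [0, 0, 0], "jaw": 1}
    - {"xyz": [0, -0.0025, 0], "rotation": [0, 0, 0], "jaw": 1}

```text
t: 15.75
tcp_pos: [529.8, -340.3, 103.1]
ee_rot: [-0.643, 0.766, 0.002, -0.001]
wrist_force: [-0.0, 0.1, 0.0]
finger_gap: 0.002
```

>>> arm_command:
  series:
    - {"xyz": [0, -0.0015, 0], "rotation": [0, 0, 0], "jaw": 1}
    - {"xyz": [0, -0.0025, 0], "rotation": [0, 0, 0], "jaw": 1}
    - {"xyz": [0, -0.0025, 0], "rotation": [0, 0, 0], "jaw": 1}

```text
t: 16.05
tcp_pos: [532.4, -340.7, 103.0]
ee_rot: [-0.643, 0.766, 0.002, -0.001]
wrist_force: [-1.2, 0.0, 0.2]
finger_gap: -0.001
```

>>> arm_command:
  series:
    - {"xyz": [0, -0.0015, 0], "rotation": [0, 0, 0], "jaw": 1}
    - {"xyz": [0, -0.0025, 0], "rotation": [0, 0, 0], "jaw": 1}
    - {"xyz": [0, -0.0025, 0], "rotation": [0, 0, 0], "jaw": 1}

```text
t: 16.35
tcp_pos: [534.9, -341.2, 103.0]
ee_rot: [-0.643, 0.766, 0.002, -0.001]
wrist_force: [-0.5, 0.4, -0.1]
finger_gap: -0.002
```

>>> arm_command:
  series:
    - {"xyz": [0, -0.0015, 0], "rotation": [0, 0, 0], "jaw": 1}
    - {"xyz": [0, -0.003, 0], "rotation": [0, 0, 0], "jaw": 1}
    - {"xyz": [0, -0.003, 0], "rotation": [0, 0, 0], "jaw": 1}

```text
t: 16.65
tcp_pos: [537.5, -341.6, 102.7]
ee_rot: [-0.643, 0.766, 0.003, -0.001]
wrist_force: [-4.8, 1.3, -1.5]
finger_gap: 0.002
```

>>> arm_command:
  series:
    - {"xyz": [0, -0.0015, 0], "rotation": [0, 0, 0], "jaw": 1}
    - {"xyz": [0, -0.003, 0], "rotation": [0, 0, 0], "jaw": 1}
    - {"xyz": [0, -0.003, 0], "rotation": [0, 0, 0], "jaw": 1}

```text
t: 16.95
tcp_pos: [540.9, -342.2, 102.8]
ee_rot: [-0.643, 0.766, 0.003, -0.001]
wrist_force: [-1.2, 0.6, -0.9]
finger_gap: -0.005
```

Run:
```python
from h import *
snap('side','side5');s=manip.state();print(s['t'],s['wrist_force'],s['tcp_pos'],s['ee_rot'])
a=cv2.imread('pics/side5.png')[190:340,230:360]
cv2.imwrite('pics/z5.png',cv2.resize(a,None,fx=4,fy=4,interpolation=2))
```

```text
17.0 [-0.27050936  0.51818463  0.44631373] [ 540.91923988 -342.23765757  102.84528148] [-0.64285601  0.76598229  0.00248488 -0.00105635]
```

View pics/z5.png

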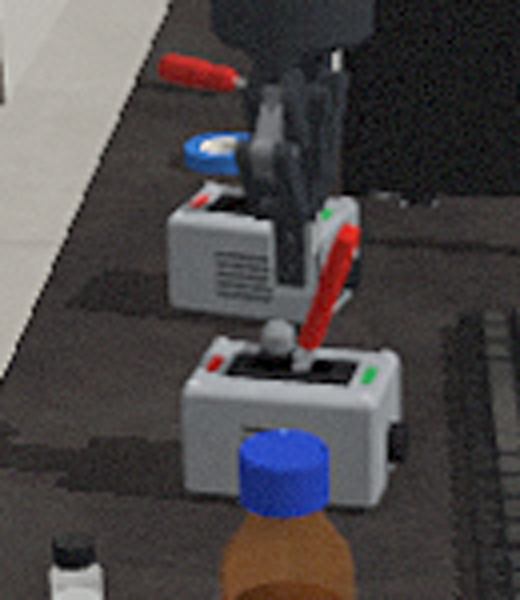

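The lever went over the hump, with a ~5 N peak before it dropped. It now leans on at (335,280) in the crop and the dome is clear at (278,335). I'll push gently on to the stop.

>>> arm_command:
  series:
    - {"xyz": [0, -0.0015, 0], "rotation": [0, 0, 0], "jaw": 1}
    - {"xyz": [0, -0.003, 0], "rotation": [0, 0, 0], "jaw": 1}
    - {"xyz": [0, -0.003, 0], "rotation": [0, 0, 0], "jaw": 1}

```text
t: 17.3
tcp_pos: [544.5, -342.8, 103.0]
ee_rot: [-0.643, 0.766, 0.002, -0.001]
wrist_force: [-0.1, -1.0, -1.1]
finger_gap: 0.005
```

>>> arm_command:
  series:
    - {"xyz": [0, -0.001, 0], "rotation": [0, 0, 0], "jaw": 1}
    - {"xyz": [0, -0.002, 0], "rotation": [0, 0, 0], "jaw": 1}
    - {"xyz": [0, -0.002, 0], "rotation": [0, 0, 0], "jaw": 1}

```text
t: 17.6
tcp_pos: [546.7, -343.2, 103.1]
ee_rot: [-0.643, 0.766, 0.002, -0.001]
wrist_force: [-0.1, -0.0, 0.3]
finger_gap: 0.001
```

>>> arm_command:
  series:
    - {"xyz": [0, -0.001, 0], "rotation": [0, 0, 0], "jaw": 1}
    - {"xyz": [0, -0.002, 0], "rotation": [0, 0, 0], "jaw": 1}
    - {"xyz": [0, -0.002, 0], "rotation": [0, 0, 0], "jaw": 1}

```text
t: 17.9
tcp_pos: [548.8, -343.5, 103.0]
ee_rot: [-0.643, 0.766, 0.002, -0.001]
wrist_force: [-0.2, 0.8, 0.7]
finger_gap: 0.002
```

>>> arm_command:
  series:
    - {"xyz": [0, -0.001, 0], "rotation": [0, 0, 0], "jaw": 1}
    - {"xyz": [0, -0.002, 0], "rotation": [0, 0, 0], "jaw": 1}
    - {"xyz": [0, -0.002, 0], "rotation": [0, 0, 0], "jaw": 1}

```text
t: 18.2
tcp_pos: [550.8, -343.9, 103.0]
ee_rot: [-0.643, 0.766, 0.002, -0.001]
wrist_force: [-0.9, -0.8, 0.3]
finger_gap: -0.002
```

>>> arm_command:
  series:
    - {"xyz": [0, -0.001, 0], "rotation": [0, 0, 0], "jaw": 1}
    - {"xyz": [0, -0.002, 0], "rotation": [0, 0, 0], "jaw": 1}
    - {"xyz": [0, -0.002, 0], "rotation": [0, 0, 0], "jaw": 1}

```text
t: 18.5
tcp_pos: [552.5, -344.2, 102.7]
ee_rot: [-0.643, 0.766, 0.002, -0.001]
wrist_force: [-3.9, 1.1, 0.3]
finger_gap: -0.002
```

>>> arm_command:
  series:
    - {"xyz": [0, -0.001, 0], "rotation": [0, 0, 0], "jaw": 1}
    - {"xyz": [0, -0.002, 0], "rotation": [0, 0, 0], "jaw": 1}
    - {"xyz": [0, -0.002, 0], "rotation": [0, 0, 0], "jaw": 1}

```text
t: 18.8
tcp_pos: [553.8, -344.4, 102.4]
ee_rot: [-0.643, 0.766, 0.003, -0.001]
wrist_force: [-5.9, 1.4, 0.2]
finger_gap: 0.003
```

At the on stop, force is rising to 6 N. I retreat and then check.

>>> arm_command:
  series:
    - {"xyz": [0, 0.005, 0], "rotation": [0, 0, 0], "jaw": 1}
    - {"xyz": [0, 0.02, 0], "rotation": [0, 0, 0], "jaw": 1}
    - {"xyz": [0, 0.045, -0.02], "rotation": [0, 0, 0], "jaw": 1}
    - {"xyz": [0, 0.06, -0.06], "rotation": [0, 0, 0], "jaw": 1}
    - {"xyz": [0, 0.06, -0.1], "rotation": [0, 0, 0], "jaw": 1}
    - {"xyz": [0, 0.06, -0.14], "rotation": [0, 0, 0], "jaw": 1}
    - {"xyz": [0, 0.06, -0.14], "rotation": [0, 0, 0], "jaw": 1}
    - {"xyz": [0, 0.06, -0.14], "rotation": [0, 0, 0], "jaw": 1}

```text
t: 19.6
tcp_pos: [496.1, -334.5, 243.9]
ee_rot: [-0.643, 0.766, 0.002, -0.001]
wrist_force: [-0.3, 0.5, 0.6]
finger_gap: 0.002
```

Run:
```python
from h import *
snap('side','side6');snap('scene','scene6');s=manip.state();print(s['t'],s['wrist_force'],s['tcp_pos'])
a=cv2.imread('pics/side6.png')[190:380,230:360]; b=cv2.imread('pics/scene6.png')[170:360,240:400]
cv2.imwrite('pics/z6.png',cv2.resize(np.hstack([a,b]),None,fx=2.7,fy=2.7,interpolation=2))
for n in ('side6','scene6'):
    c=np.load(f'pics/{n}.npz');P=depthpts(c);hsv=cv2.cvtColor(c['pixels'],cv2.COLOR_RGB2HSV)
    for cx,cy in ((537,-342),(515,-122)):
        near=np.hypot(P[...,0]-cx,P[...,1]-cy)<80
        red=((hsv[...,0]<6)|(hsv[...,0]>174))&(hsv[...,1]>150)&near&(P[...,2]>78)&(P[...,2]<145)
        q=P[red]; f=np.polyfit(q[:,2],q[:,0]*.985-q[:,1]*.174,1); print(n,cx,len(q),'angle',np.arctan(f[0]).round(3))
        print(' orange',(((hsv[...,0]>=7)&(hsv[...,0]<=22)&(hsv[...,1]>80))&near&(P[...,2]>58)&(P[...,2]<80)).sum())
```

```text
19.7 [-0.68438637  1.0283325  -0.64373894] [ 495.37366332 -334.03702143  242.13139921]
side6 537 154 angle 0.471
 orange 2
side6 515 120 angle 0.48
 orange 0
scene6 537 178 angle 0.495
 orange 0
scene6 515 124 angle 0.457
 orange 0
```

View pics/z6.png

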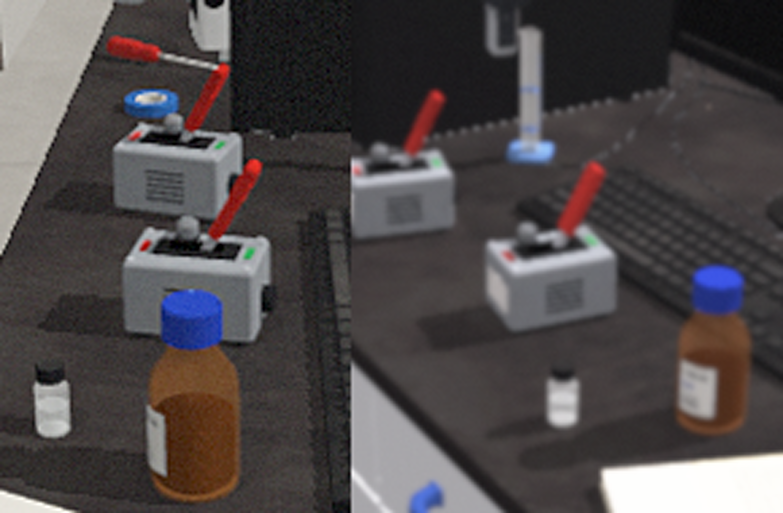

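Both levers lean on, at side crop (235,195) and (210,100). Both domes are clear and the glassware stands where it was. I hand in.

```bash
python3 -c "
from station import manip
print(manip.hand_in())"
```

```text
the job is handed in; nothing more can be done
None
```

The tripped cutout (the box nearer the scene and side cameras) is reset and its lever is on. I handed the job in at about 20 s.

- **Off push:** the catch gave at about 10 N, and I then pushed on against the stop to about 14.5 N. That was the highest wrist force read at the end of any move. Force between readings was not seen, but the steps there were 2 to 3 mm.
- **Catch home:** after that push, both camera views showed no orange pin in the dome.
- **On throw:** the lever went over the spring hump at about 5 N and I pressed it to the on stop at about 6 N. Then I backed the arm clear, to about 240 mm above the bench.
- **Last checks:** the reset lever measured 0.47 rad (side view) and 0.50 rad (scene view), and the other box's lever 0.48 and 0.46 rad. The glassware looks unmoved in the pictures; I did not measure it. The arm was touching nothing.

Two readings did not quite agree with expectation:
- **Force dip:** after the catch gave, the force fell to 5 to 7 N for a few mm instead of holding at about 10 N.
- **Colour count:** it found 2 stray orange pixels near the reset box in the side view and none in the scene view. By eye the dome is clear in both.

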